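# Lock the key-clamp head onto its ball base

## Robot

A 6-joint arm with a two-finger parallel gripper is mounted at the origin on the work surface. World frame = base frame: x ahead of the robot, y to its left, z up, the work surface at z = 0. Lengths are in m, angles in rad, forces in N, time in s.
With the tool pointing down it reaches from about 0.425 to 0.95 m from the base axis. Payload 3.5 kg.
Tool frame: the origin (TCP) lies at the very end of the fingers, on their centre line; the grasp point (between the pads) lies 19 mm behind it (ctrl.grip_point_offset is the distance from the TCP to the grasp point, in m); z points along the fingers, y is the line along which they close (so a half turn about z gives the same grasp; the last joint's range is limited). The gripper opens to 85 mm and grips with 20 to 120 N. Pads are 22 mm wide; open, the fingers measure 114 mm over their backs; the gripper's body (76 mm by 85 mm) begins 54 mm behind the grasp point. The pads swing forward as they close: fully open they stand 13 mm farther back than shut.
Start: joints at [1.065, 0.286, 1.577, -0, 1.279, -0.15], TCP at [0.235, 0.633, 0.231] pointing down, gripper open.
Joint ranges: [-2.77, 2.77], [-0.9, 2.22], [0.21, 2.48], [-1.53, 4.67], [0.24, 2.81], [-2.84, 2.84]. Speed limits (rad/s): [2.79, 2.79, 3.14, 3.14, 3.14, 3.14].

## Interface

Orientations are given as a unit quaternion [x, y, z, w].
In Python, from plant import ctrl gives the robot as it stands. The module is installed in compiled form; this text tells all that it offers.
- The arm moves only by the shell command python3 -m pendant 'ROWS' [OPENING] [FORCE]. ROWS is JSON, a list of rows, each an object of numbers: "dx", "dy", "dz": the shift along the tool's x, y, z in cm; "twist": the turn about the tool's z in degrees. A call has 1 to 10 rows; each row is the pose to reach, as a shift and turn from the pose commanded when the call began, along the tool's axes at that moment; what a row does not reach only later rows make up. A row lasts 1/8 s, in which the tool goes at most 62.5 mm and 10.7 degrees, less where a joint would pass 70% of its speed; a pose out of reach is approached as far as the arm can. A call with a gripper value outside its range is refused whole. OPENING is the opening in per cent of the stroke, from 0 (shut) to 100 (fully open), set as the call begins (- or left out, the last holds). The fingers move at their own pace and stop on an object; FORCE is the grip in N (left out, the last holds). Time passes only in rows, so rows that repeat a pose let the fingers close. It gives the time, the measured TCP pose, the force, the opening and the grip force at its end, in the units of the state.
- ctrl.get_state(): the state, without advancing time (a new reading comes with each control period).
- ctrl.read_camera(name): name is "scene" or "top"; returns a dict with "img" (384x512x3 uint8, red, green, blue), "depth" (384x512 float32, m along the optical axis (not along the pixel's ray), 0 where there is no reading), "camera_matrix" (3x3 intrinsics, pixels), "xyz" and "rotation" of the camera in the world. Camera axes: x right, y up, looking along -z (the intrinsics and any distortion apply to the point x, -y, -z); pixel columns grow to the right and rows downward; lengths in m; the calibration is good to about 2 mm. A picture is of the moment at which its call begins.
- ctrl.sign_off(): hands the job in; it is judged then, once.
The state is a dict: "time": time; "qpos": joint angles; "dq": joint speeds; "joint_efforts": joint torques, N m; "eef_pos": TCP position; "tcp_rot": TCP orientation; "contact_force": force on the tool from outside, world axes, zero at the start; "wrist_torque": the same for the moment, N m; "opening": opening from 0.0 (shut) to 1.0 (fully open); "finger_force": force on a finger pad.
Only numpy, scipy, OpenCV 4.12 (cv2) and the standard library are available. Lean on these libraries where they do the work, as an engineer would, in place of code of your own. Each camera call takes 0.05 s, during which the arm holds its last target. There are 200 camera calls.

## Task

Ready the key clamp for work: first swing the red-knobbed lever well up on the grey ball coupler, then lower the coupler upright onto the steel ball of the orange base until it sits flat on the base, with the lever still up, and finally press the lever fully down to lock it. Leave it standing there locked, and let go; the smaller blue base is for another head.

Things in the scene. Friction and masses are not known exactly. Their poses are not given: they have to be found in the camera images.
- coupler_grip (a point): Middle of the socket housing of the loose grey ball coupler (0.7 kg): a block 56 mm long (x), 52 wide (y, flat sides to grip), 64 high, open below; inside 44 by 44 mm, 56 deep. The point is 30 mm above the flat underside. z up; +x to the brass key clamp at the front (reaches 62 mm); -x along the tongue (38 wide, 40 high, reaches 130 mm) under the lever, which starts on the robot's side.
- lever_knob (a point): Centre of the red cross knob on the free end of the coupler's lever: a cylinder 22 mm in diameter, 26 mm long along the coupler's y; it spins freely on its pin; pinch it by its ends from above. Lever down: 118 mm behind (-x) and 44 mm above coupler_grip, 34 mm above the tongue's top.
- lever (a joint): Lever angle, rad: 0 fully down (locked), 0.95 fully up (stop); starts near 0. Hinge along the coupler's y, 38 mm behind (-x) and 28 mm above coupler_grip; knob centre 82 mm from it, swinging up and forward. Friction of 0.06 N m (1 to 1.5 N at the knob with its weight) holds it where left. Its pawl swings under the ball as the lever goes down, so the lever must be up for the ball to enter.
- ball (a point): Centre of the 36 mm steel ball on the fixed orange base, a disc 240 mm in diameter, 10 mm thick. It is 40 mm above the bench, 30 mm above the disc's top. With the coupler flat on the disc over the ball, in any heading, coupler_grip lies at this point (4 mm of play sideways). The blue base (170 mm, dark 22 mm ball) is the wrong one.
Mind the look-alikes: they are no part of the job. Of the things shaped like the part that bears coupler_grip, the grey one is meant.

How it is judged:
By the outcome, as a careful person would: the job done as asked, in the order asked, and still so for the second after the job is handed in, with the robot touching nothing.
It also fails if it takes over 64 s, if anything falls off the work surface, if the arm or the gripper's body presses on something with over 40 N, if the wrist force passes 120 N, or if a joint passes its speed limit or range.

## Working session

There is one attempt and no reset: what is moved stays moved. The work goes in short steps, Python scripts to look and compute and a shell command to move; the robot and the scene stay as the last step left them, time stands still between calls to the robot, and variables do not carry over. Pictures are saved under pics/ and viewed, at most 10 in all, crops included, and the job is handed in when it is done.

```bash
mkdir -p pics; cat > h.py <<'E'
import numpy as np, cv2
from plant import ctrl
def look(n):
    c=ctrl.read_camera(n); return c
def save(c,f,box=None,s=1):
    im=c["img"][:,:,::-1]
    if box: u0,v0,u1,v1=box; im=im[v0:v1,u0:u1]
    im=cv2.resize(im,None,fx=s,fy=s,interpolation=cv2.INTER_CUBIC); cv2.imwrite(f,im)
def world(c,u,v,d=None):
    K=c["camera_matrix"]; d=c["depth"][np.int32(v),np.int32(u)] if d is None else d
    p=np.stack([(u-K[0,2])/K[0,0]*d,-(v-K[1,2])/K[1,1]*d,-d+0*np.asarray(u,float)],-1)
    return p@np.array(c["rotation"]).reshape(3,3).T+np.array(c["xyz"])
def cloud(c):
    v,u=np.mgrid[0:384,0:512]; return world(c,u,v)
E
python3 - <<'E'
from h import *
a=look("scene");b=look("top")
im=np.vstack([a["img"],b["img"]])
save(a,"pics/s0.png",s=1.5);save(b,"pics/t0.png",s=1.5)
for c in(a,b):print(c["xyz"],np.round(c["rotation"],3),c["camera_matrix"].round(1).tolist(),[k for k in c])
s=ctrl.get_state();print(s)
E
```

```text
[ 0.92765505 -0.85517935  0.74441607] [0.432 0.106 0.213 0.87 ] [[450.8, 0.0, 260.7], [0.0, 450.8, 191.1], [0.0, 0.0, 1.0]] ['img', 'depth', 'camera_matrix', 'xyz', 'rotation']
[ 0.36381106 -0.04788872  1.11846175] [ 0.04  -0.042 -0.696  0.716] [[370.9, 0.0, 259.8], [0.0, 370.9, 186.4], [0.0, 0.0, 1.0]] ['img', 'depth', 'camera_matrix', 'xyz', 'rotation']
{'time': 0.1, 'qpos': array([ 1.06499502e+00,  2.87102692e-01,  1.57802409e+00, -1.49230977e-05,
        1.27861813e+00, -1.49985284e-01]), 'dq': array([-0.00078067,  0.00014964, -0.00173393,  0.00125813,  0.00093938,
       -0.00015087]), 'joint_efforts': array([ 7.71551677e-04, -4.07289970e+01, -2.93702531e+01, -1.29740974e-04,
        3.40536208e-03, -1.63365854e-05]), 'eef_pos': array([0.23481442, 0.63220538, 0.23007195]), 'tcp_rot': array([ 1.76968769e-01,  9.84215879e-01, -1.02109624e-03, -3.39804079e-04]), 'contact_force': array([-0.54745505, -0.04126076, -0.48260858]), 'wrist_torque': array([-0.03286885,  0.03757977, -0.04893086]), 'finger_force': 0.0, 'opening': 0.9991210024983519}
```

View pics/s0.png

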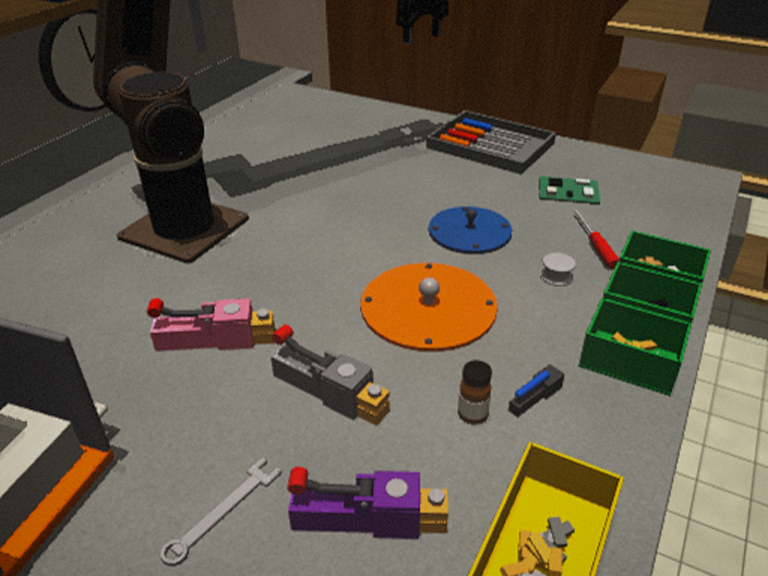

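View pics/t0.png

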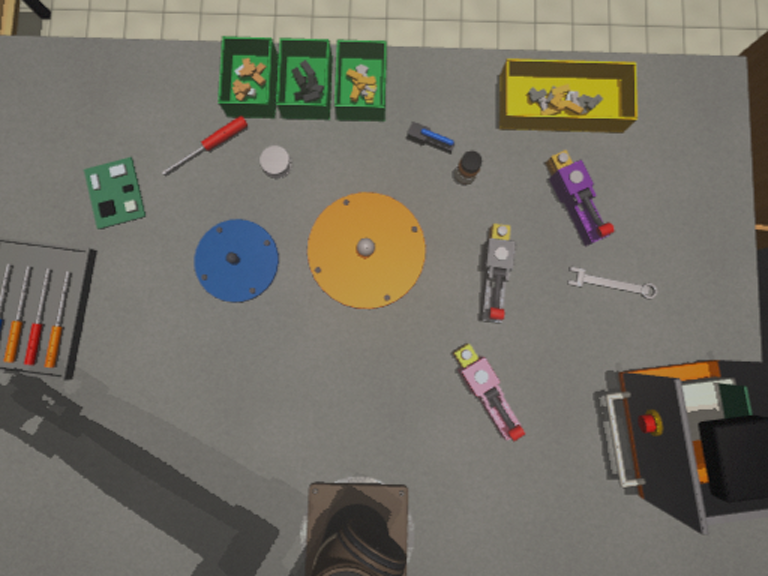

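The scene view (1.5x) shows three couplers: grey at (346,370), pink at (230,310) and purple at (397,490). In the top view they are at (501,255), (482,378) and (577,177). I choose the grey one; its knob is at scene (284,334) and top (497,314). The ball on the orange base is at scene (429,287) and top (366,246); the blue base at scene (470,225) is the wrong one.

```bash
python3 - <<'E'
s=open('h.py').read()
s=s.replace('np.array(c["rotation"]).reshape(3,3).T','Rot(c).T').replace('def look','from scipy.spatial.transform import Rotation as R\ndef Rot(c): return R.from_quat(c["rotation"]).as_matrix()\ndef look')
s+='''
def ray(c,u,v):
    o=np.array(c["xyz"],float); d=world(c,float(u),float(v),1.0)-o; return o,d/np.linalg.norm(d)
def tri(cs,px):
    A=0;b=0;L=[]
    for c,(u,v) in zip(cs,px):
        o,d=ray(c,u,v); P=np.eye(3)-np.outer(d,d); A=A+P; b=b+P@o; L.append((o,P))
    x=np.linalg.solve(A,b); return x,[round(float(np.linalg.norm(P@(x-o)))*1000,1) for o,P in L]
def blob(c,cond,near,r=25):
    v,u=np.nonzero(cond); k=np.hypot(u-near[0],v-near[1])<r
    return u[k].mean(),v[k].mean(),k.sum()
'''
open('h.py','w').write(s)
E
python3 - <<'E'
from h import *
a=look("scene");b=look("top")
save(a,"pics/s1.png",(165,200,275,290),6)
save(b,"pics/t1.png",(305,135,365,225),6)
red=lambda c:(c["img"][...,0]>110)&(c["img"][...,1]<60)&(c["img"][...,2]<70)
ra=blob(a,red(a),(189,222),14);rb=blob(b,red(b),(331,209),12);print("knob px",ra,rb,tri((a,b),(ra[:2],rb[:2])))
print("ball",tri((a,b),((286,191),(244,164.3))))
for n,p in (("s",a),("t",b)):
  X=cloud(p); 
  m=(X[...,0]>0.25)&(X[...,0]<0.75)&(X[...,1]<-0.1)&(X[...,1]>-0.4)
# ball depth points
  hs=cv2.cvtColor(p["img"],cv2.COLOR_RGB2HSV)
  org=(hs[...,0]>7)&(hs[...,0]<20)&(hs[...,1]>170)&(X[...,2]<.02)&(X[...,2]>.0)&(abs(X[...,0]-.5)<.2)&(abs(X[...,1])<.2)
  print(n,"disc mid",(X[org].min(0)+X[org].max(0))/2,X[org].max(0)-X[org].min(0),np.median(X[org][:,2]))
  print(" bench z",np.median(X[300:330,150:250,2]) if n=="t" else "")
  d=tri((a,b),((286,191),(244,164.3)))[0]
  k=(np.hypot(X[...,0]-d[0],X[...,1]-d[1])<.025)&(X[...,2]>.03)&(X[...,2]<.07)
  P=X[k]; A=np.c_[2*P,np.ones(len(P))]; s=np.linalg.lstsq(A,(P**2).sum(1),rcond=None)[0]
  print(" sphere",s[:3],np.sqrt(s[3]+s[:3]@s[:3]),len(P),P[:,2].max())
  g=(hs[...,1]<60)&(X[...,2]>.055)&(X[...,2]<.10)&(np.hypot(X[...,0]-.47,X[...,1]+.28)<.14)
  Q=X[g];print(" grey high",len(Q),Q.min(0),Q.max(0),np.median(Q,0))
E
```

```text
knob px (np.float64(188.69565217391303), np.float64(220.79710144927537), np.int64(69)) (np.float64(330.9555555555556), np.float64(208.48888888888888), np.int64(45)) (array([ 0.42881366, -0.25016753,  0.0802127 ]), [0.3, 0.3])
ball (array([ 0.55466342, -0.00085721,  0.04082424]), [0.6, 0.6])
s disc mid [ 0.51454954 -0.03984725  0.00816879] [0.31898919 0.31318977 0.01626368] 0.008185272354286566
 bench z 
 sphere [ 0.55535027 -0.00330556  0.04007088] 0.016325603937027772 148 0.058530755741924234
 grey high 783 [ 0.35401539 -0.29404982  0.05500152] [ 0.5762489  -0.21176581  0.07642039] [ 0.53164299 -0.26290978  0.06260162]
t disc mid [5.85785760e-01 1.14537830e-04 7.95271236e-03] [0.17001595 0.23134459 0.01563453] 0.008119474710074237
 bench z -0.0015964464174579307
 sphere [0.55370001 0.00098809 0.04026053] 0.016468012009067785 114 0.059454478760657015
 grey high 530 [ 0.34004429 -0.28929921  0.05528094] [ 0.58324075 -0.22907732  0.07880944] [ 0.52949665 -0.25630867  0.06231123]
```

View pics/t1.png

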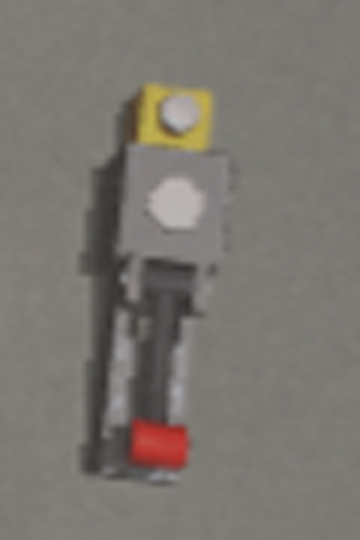

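View pics/s1.png

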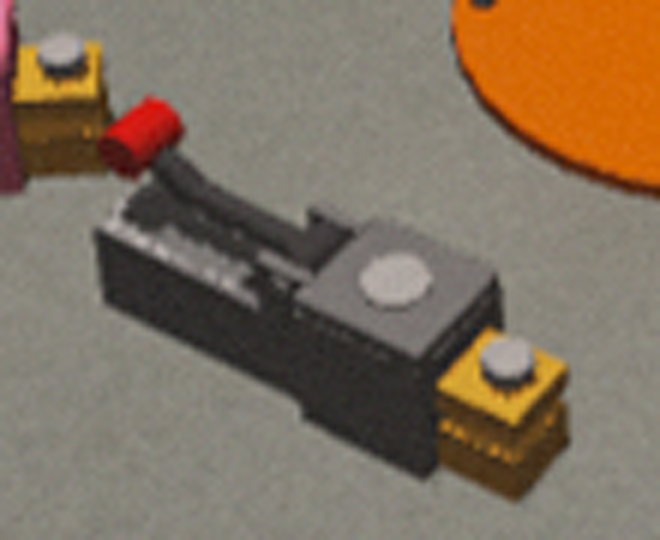

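The crops confirm the choice: a grey housing with a white cap at top-crop (176,203), brass clamp cap at (180,113) and red knob at (160,445). In the scene crop the caps are at (395,280) and (508,358), with the lever down. Next I measure the heading and work out the first moves.

```bash
cat >> h.py <<'E'
def go(grasp,yaw_y,off=None,lift=0.0):
    """shift to bring the grasp point to 'grasp' with tool y along world yaw yaw_y (deg, mod 180)"""
    s=ctrl.get_state(); T=R.from_quat(s["tcp_rot"]).as_matrix(); o=ctrl.grip_point_offset
    tgt=np.array(grasp,float)-np.array([0,0,o]); d=T.T@(tgt-s["eef_pos"])*100
    cur=np.degrees(np.arctan2(T[1,1],T[0,1])); w=(yaw_y-cur+90)%180-90
    print("t",round(s["time"],2),"dx dy dz cm",d.round(2),"twist",round(-w,1),"| tcp",s["eef_pos"].round(4),"q",s["qpos"].round(2),"F",np.round(s["contact_force"],1),"open",round(s["opening"],3))
E
python3 - <<'E'
from h import *
a=look("scene");b=look("top")
cap=tri((a,b),((230.8,246.7),(334.3,168.8)));br=tri((a,b),((249.7,259.7),(335,153.8)))
print(cap,br)
X=cloud(b);hs=cv2.cvtColor(b["img"],cv2.COLOR_RGB2HSV)
k=(X[...,2]>.054)&(X[...,2]<.072)&(np.hypot(X[...,0]-cap[0][0],X[...,1]-cap[0][1])<.045)&(hs[...,1]<50)
u=np.float32(X[k][:,:2]*1000);r=cv2.minAreaRect(u);print("top face",r,np.median(X[k][:,2]))
kn=np.array([.4288,-.2502]);print("heading knob->brass",np.degrees(np.arctan2(*(br[0][:2]-kn)[::-1])),np.degrees(np.arctan2(*(cap[0][:2]-kn)[::-1])),np.linalg.norm(br[0][:2]-kn),np.linalg.norm(cap[0][:2]-kn))
go([.55,.2,.2],80);go([.429,-.25,.18],80)
E
```

```text
(array([ 0.54486833, -0.26263612,  0.0625099 ]), [0.5, 0.5]) (array([ 0.59248643, -0.26684711,  0.04910895]), [1.3, 1.3])
top face ((543.8953857421875, -259.8980712890625), (52.2502555847168, 87.14303588867188), 82.8629379272461) 0.06222580935133304
heading knob->brass -5.80708279785104 -6.115612947914715 0.1645307719986508 0.11673266043209685
t 0.3 dx dy dz cm [-44.6  -29.57   4.97] twist -10.4 | tcp [0.235  0.6325 0.2308] q [ 1.07  0.29  1.58 -0.    1.28 -0.15] F [-1.2 -0.6  0. ] open 0.999
t 0.3 dx dy dz cm [-48.93 -75.96   7.01] twist -10.4 | tcp [0.235  0.6325 0.2308] q [ 1.07  0.29  1.58 -0.    1.28 -0.15] F [-1.2 -0.6  0. ] open 0.999
```

```bash
python3 -m pendant '[{"dx":-5,"dy":-3.5,"dz":0.5,"twist":-2},{"dx":-10,"dy":-7,"dz":1,"twist":-4},{"dx":-15,"dy":-10,"dz":1,"twist":-7},{"dx":-20,"dy":-14,"dz":1,"twist":-10},{"dx":-25,"dy":-17,"dz":1,"twist":-14},{"dx":-30,"dy":-20,"dz":1,"twist":-14},{"dx":-35,"dy":-23,"dz":1,"twist":-14},{"dx":-40,"dy":-26.5,"dz":1,"twist":-14},{"dx":-44,"dy":-30,"dz":1,"twist":-14}]' 50 60; python3 -c "
from h import *
go([.429,-.25,.16],84)"
```

```text
time: 1.42
eef_pos: [0.5442, 0.1963, 0.2215]
tcp_rot: [0.056, 0.998, 0.0, 0.0]
contact_force: [0.9, 0.8, 0.1]
opening: 0.497
finger_force: 0.0
t 1.43 dx dy dz cm [  6.46 -45.64   8.01] twist -0.4 | tcp [0.5442 0.1963 0.2215] q [ 0.17  0.08  1.83 -0.    1.23 -1.29] F [0.9 0.8 0.1] open 0.497
```

```bash
python3 -m pendant '[{"dx":0.5,"dy":-5,"dz":0.5},{"dx":1,"dy":-11,"dz":1},{"dx":2,"dy":-17,"dz":2},{"dx":3,"dy":-23,"dz":3},{"dx":4,"dy":-29,"dz":4},{"dx":5,"dy":-35,"dz":5},{"dx":6,"dy":-41,"dz":6},{"dx":6.5,"dy":-45.6,"dz":8},{"dx":6.5,"dy":-45.6,"dz":8}]' 50; python3 -c "
from h import *
go([.429,-.25,.078],84)
a=look('scene');b=look('top')
red=lambda c:(c['img'][...,0]>100)&(c['img'][...,1]<60)&(c['img'][...,2]<70)
ra=blob(a,red(a),(189,222),14);rb=blob(b,red(b),(331,209),12);print(ra,rb)
save(a,'pics/s2.png',(140,130,290,290),4)"
```

```text
t 1.43 dx dy dz cm [  6.46 -45.64  16.21] twist -0.4 | tcp [0.5442 0.1963 0.2215] q [ 0.17  0.08  1.83 -0.    1.23 -1.29] F [0.9 0.8 0.1] open 0.497
(np.float64(188.66666666666666), np.float64(220.98666666666668), np.int64(75)) (np.float64(330.77777777777777), np.float64(208.77777777777777), np.int64(9))$[0]: bad value
```

View pics/s2.png

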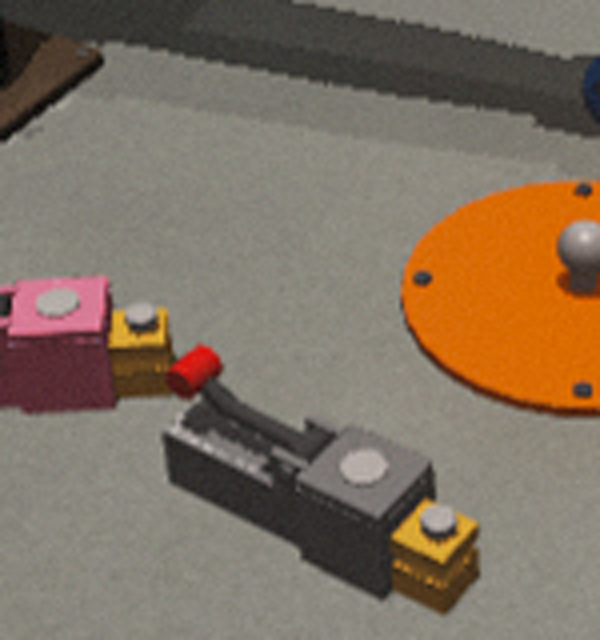

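The call was refused because a row must name every key. The picture shows the scene unmoved, with the grey knob at (194,370) in the crop.

```bash
python3 -m pendant '[{"dx":0.5,"dy":-5,"dz":0.5,"twist":0},{"dx":1,"dy":-11,"dz":1,"twist":0},{"dx":2,"dy":-17,"dz":2,"twist":0},{"dx":3,"dy":-23,"dz":3,"twist":0},{"dx":4,"dy":-29,"dz":4,"twist":0},{"dx":5,"dy":-35,"dz":5,"twist":0},{"dx":6,"dy":-41,"dz":6,"twist":0},{"dx":6.5,"dy":-45.6,"dz":8,"twist":0},{"dx":6.5,"dy":-45.6,"dz":8,"twist":0}]' 50; python3 -c "
from h import *
go([.429,-.25,.078],84)
a=look('scene')
save(a,'pics/s3.png',(140,130,290,290),4)"
```

```text
time: 2.65
eef_pos: [0.4265, -0.2489, 0.1399]
tcp_rot: [0.058, 0.998, 0.001, -0.001]
contact_force: [0.3, 0.0, -0.6]
opening: 0.502
finger_force: 0.0
t 2.65 dx dy dz cm [-0.28 -0.09  8.06] twist -0.6 | tcp [ 0.4265 -0.2489  0.1399] q [-0.73 -0.02  2.09  0.    1.07 -2.19] F [ 0.3  0.  -0.6] open 0.502
```

View pics/s3.png

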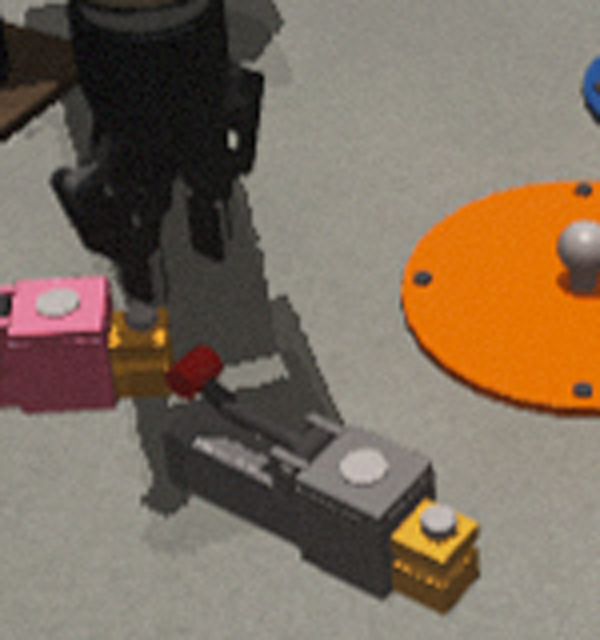

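The fingers straddle the knob line (tips at (140,300) and (220,255), knob at (194,370)), so I descend and pinch.

```bash
python3 -m pendant '[{"dx":-0.3,"dy":-0.1,"dz":3,"twist":-0.6},{"dx":-0.3,"dy":-0.1,"dz":6,"twist":-0.6},{"dx":-0.3,"dy":-0.1,"dz":8,"twist":-0.6},{"dx":-0.3,"dy":-0.1,"dz":8,"twist":-0.6}]' 50; python3 -m pendant '[{"dx":0,"dy":0,"dz":0,"twist":0},{"dx":0,"dy":0,"dz":0,"twist":0},{"dx":0,"dy":0,"dz":0,"twist":0},{"dx":0,"dy":0,"dz":0,"twist":0}]' 10 40; python3 -c "
from h import *
go([.429,-.25,.078],84)
for th in np.linspace(0,.9,7): print(th.round(2),(8.2*(np.cos(.197)-np.cos(.197+th))).round(2),(8.2*(np.sin(.197+th)-np.sin(.197))).round(2))
"
```

```text
time: 3.2
eef_pos: [0.4303, -0.2466, 0.0603]
tcp_rot: [0.049, 0.999, 0.001, -0.001]
contact_force: [1.1, -0.3, -0.2]
opening: 0.496
finger_force: 0.0
time: 3.7
eef_pos: [0.4312, -0.2491, 0.0619]
tcp_rot: [0.051, 0.999, -0.0, 0.001]
contact_force: [2.4, 1.5, -0.2]
opening: 0.291
finger_force: 43.7
t 3.7 dx dy dz cm [ 0.22 -0.11  0.26] twist 0.2 | tcp [ 0.4312 -0.2491  0.0619] q [-0.73  0.11  2.12  0.    0.9  -2.2 ] F [ 2.4  1.5 -0.2] open 0.291
0.0 0.0 0.0
0.15 0.33 1.18
0.3 0.83 2.3
0.45 1.5 3.34
0.6 2.31 4.26
0.75 3.25 5.05
0.9 4.3 5.69
```

Gripped (opening 25 mm). Tool x runs along the coupler's -x, so I swing up along the arc.

```bash
python3 -m pendant '[{"dx":-0.1,"dy":0,"dz":-0.6,"twist":0},{"dx":-0.3,"dy":0,"dz":-1.2,"twist":0},{"dx":-0.6,"dy":0,"dz":-1.7,"twist":0},{"dx":-0.8,"dy":0,"dz":-2.3,"twist":0},{"dx":-1.5,"dy":0,"dz":-3.3,"twist":0},{"dx":-1.9,"dy":0,"dz":-3.8,"twist":0},{"dx":-2.3,"dy":0,"dz":-4.3,"twist":0},{"dx":-3.2,"dy":0,"dz":-5.0,"twist":0},{"dx":-3.9,"dy":0,"dz":-5.4,"twist":0},{"dx":-3.9,"dy":0,"dz":-5.4,"twist":0}]'; python3 -m pendant '[{"dx":0,"dy":0,"dz":0,"twist":0},{"dx":0,"dy":0,"dz":0,"twist":0},{"dx":0,"dy":0,"dz":0,"twist":0}]' 50; python3 -m pendant '[{"dx":0,"dy":0,"dz":-3,"twist":0},{"dx":1,"dy":0,"dz":-7,"twist":0},{"dx":7,"dy":0,"dz":-9,"twist":0},{"dx":7,"dy":0,"dz":-9,"twist":0}]' 100; cat >> h.py <<'E'
def red(c): return (c['img'][...,0]>100)&(c['img'][...,1]<60)&(c['img'][...,2]<70)
def proj(c,p):
    q=(np.array(p)-c["xyz"])@Rot(c); K=c["camera_matrix"]; return K[0,0]*q[0]/-q[2]+K[0,2],-K[1,1]*q[1]/-q[2]+K[1,2]
def knob(a,b,guess):
    ra=blob(a,red(a),proj(a,guess),13);rb=blob(b,red(b),proj(b,guess),12);return ra,rb,tri((a,b),(ra[:2],rb[:2]))
E
python3 -c "
from h import *
a=look('scene');b=look('top')
print(knob(a,b,[.465,-.254,.13]))
save(a,'pics/s4.png',(140,130,290,290),4)"
```

```text
time: 4.95
eef_pos: [0.4703, -0.2533, 0.1162]
tcp_rot: [0.05, 0.999, -0.0, 0.001]
contact_force: [0.7, -0.7, 0.1]
opening: 0.294
finger_force: 43.7
time: 5.32
eef_pos: [0.4692, -0.2529, 0.1153]
tcp_rot: [0.05, 0.999, 0.0, -0.0]
contact_force: [0.6, 0.5, -0.6]
opening: 0.499
finger_force: 0.0
time: 5.82
eef_pos: [0.3982, -0.2458, 0.2071]
tcp_rot: [0.051, 0.999, -0.001, 0.001]
contact_force: [0.4, -0.4, -0.4]
opening: 1.0
finger_force: 0.0
((np.float64(201.01123595505618), np.float64(207.76404494382024), np.int64(89)), (np.float64(335.48979591836735), np.float64(192.81632653061226), np.int64(49)), (array([ 0.46776481, -0.2515846 ,  0.13370223]), [0.4, 0.4]))
```

View pics/s4.png

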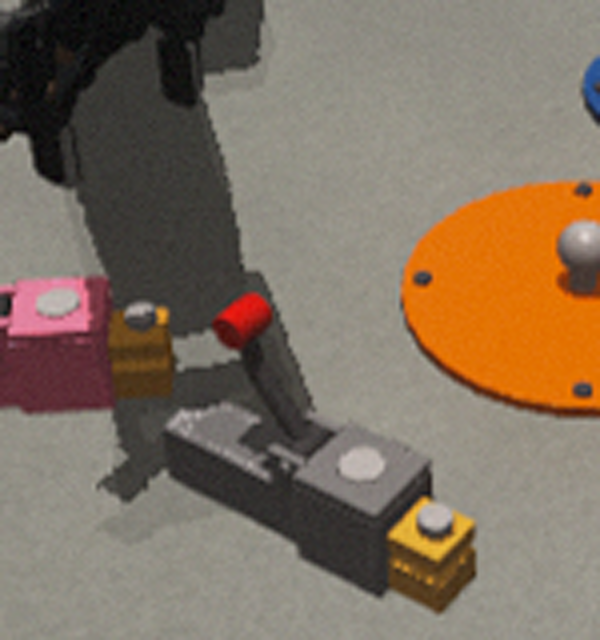

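The lever is well up: knob at crop (243,320), about 104 mm above coupler_grip, angle about 0.88. The coupler shifted by about 2 mm. Next I grip the housing, slightly forward so the gripper body stays clear of the lever.

```bash
python3 -c "
from h import *
go([.551,-.263,.035],84)"
```

```text
t 5.92 dx dy dz cm [-15.2   -0.13  18.96] twist 0.2 | tcp [ 0.3996 -0.246   0.2057] q [-0.77 -0.16  2.09  0.    1.21 -2.24] F [0.9 0.5 0.3] open 0.998
```

```bash
python3 -m pendant '[{"dx":-5,"dy":0,"dz":0,"twist":0},{"dx":-10,"dy":0,"dz":0,"twist":0},{"dx":-15.2,"dy":-0.1,"dz":0,"twist":0},{"dx":-15.2,"dy":-0.1,"dz":5,"twist":0},{"dx":-15.2,"dy":-0.1,"dz":10,"twist":0},{"dx":-15.2,"dy":-0.1,"dz":14,"twist":0},{"dx":-15.2,"dy":-0.1,"dz":17,"twist":0},{"dx":-15.2,"dy":-0.1,"dz":18.9,"twist":0},{"dx":-15.2,"dy":-0.1,"dz":18.9,"twist":0}]' 100; python3 -m pendant '[{"dx":0,"dy":0,"dz":0,"twist":0},{"dx":0,"dy":0,"dz":0,"twist":0},{"dx":0,"dy":0,"dz":0,"twist":0},{"dx":0,"dy":0,"dz":0,"twist":0},{"dx":0,"dy":0,"dz":0,"twist":0}]' 30 110; python3 -c "
from h import *
go([.551,-.263,.035],84)
a=look('scene');b=look('top')
print(knob(a,b,[.467,-.253,.13]))"
```

```text
time: 7.05
eef_pos: [0.5501, -0.2613, 0.0139]
tcp_rot: [0.05, 0.999, 0.001, -0.002]
contact_force: [-0.0, 0.2, 1.4]
opening: 0.995
finger_force: 0.0
time: 7.68
eef_pos: [0.5523, -0.2629, 0.0185]
tcp_rot: [0.051, 0.999, -0.001, 0.002]
contact_force: [0.5, 0.9, 6.0]
opening: 0.599
finger_force: 115.9
t 7.67 dx dy dz cm [ 0.13 -0.02  0.22] twist 0.2 | tcp [ 0.5523 -0.2629  0.0185] q [-0.61  0.4   1.86  0.    0.88 -2.08] F [0.5 0.9 6. ] open 0.599
((np.float64(199.80645161290323), np.float64(208.0), np.int64(62)), (np.float64(nan), np.float64(nan), np.int64(0)), (array([nan, nan, nan]), [nan, nan]))h.py:27: RuntimeWarning: Mean of empty slice.
  return u[k].mean(),v[k].mean(),k.sum()
  ret = ret.dtype.type(ret / rcount)
```

Gripped at 51 mm. I lift, carry it over the ball and turn by 30 degrees to keep the knob within reach.

```bash
python3 -m pendant '[{"dx":0,"dy":0,"dz":-1,"twist":0},{"dx":0,"dy":0,"dz":-3,"twist":0},{"dx":0,"dy":0,"dz":-6,"twist":0},{"dx":0,"dy":0,"dz":-9,"twist":0},{"dx":0,"dy":0,"dz":-9.5,"twist":0},{"dx":0,"dy":0,"dz":-9.5,"twist":0}]'; python3 -c "
from h import *
go([.556,-.005,.135],54)"
```

```text
time: 8.52
eef_pos: [0.5503, -0.2618, 0.1108]
tcp_rot: [0.05, 0.999, 0.0, -0.0]
contact_force: [0.3, 0.2, -8.4]
opening: 0.595
finger_force: 116.1
t 8.53 dx dy dz cm [ 2.02 25.61 -0.54] twist 30.2 | tcp [ 0.5503 -0.2618  0.1108] q [-0.61  0.27  1.83 -0.    1.04 -2.08] F [ 0.3  0.2 -8.4] open 0.595
```

```bash
python3 -m pendant '[{"dx":0.2,"dy":3,"dz":0,"twist":3},{"dx":0.5,"dy":7,"dz":0,"twist":7},{"dx":0.9,"dy":11,"dz":0,"twist":12},{"dx":1.2,"dy":15,"dz":0,"twist":17},{"dx":1.6,"dy":19,"dz":0,"twist":22},{"dx":1.9,"dy":23,"dz":0,"twist":27},{"dx":2,"dy":25.6,"dz":-0.5,"twist":30},{"dx":2,"dy":25.6,"dz":-0.5,"twist":30},{"dx":2,"dy":25.6,"dz":-0.5,"twist":30}]'; python3 -c "
from h import *
go([.556,-.005,.135],54)
a=look('scene');b=look('top')
print(knob(a,b,[.492,.05,.235]),proj(a,[.554,0,.04]),proj(b,[.554,0,.04]))
h=np.array([np.cos(np.radians(-36)),np.sin(np.radians(-36))])
im=np.hstack([cv2.resize(a['img'][110:230,220:340],None,fx=3.3,fy=3.3),cv2.resize(b['img'][90:210,190:310],None,fx=3.3,fy=3.3)])
cv2.imwrite('pics/m5.png',im[:,:,::-1])"
```

```text
time: 9.65
eef_pos: [0.5558, -0.0057, 0.1148]
tcp_rot: [0.307, 0.952, -0.0, -0.001]
contact_force: [0.5, 0.4, -7.1]
opening: 0.597
finger_force: 116.9
t 9.65 dx dy dz cm [ 0.02  0.07 -0.15] twist 0.3 | tcp [ 0.5558 -0.0057  0.1148] q [-0.19  0.15  1.96 -0.    1.03 -1.14] F [ 0.5  0.4 -7.1] open 0.597
((np.float64(269.875), np.float64(111.0), np.int64(8)), (np.float64(nan), np.float64(nan), np.int64(0)), (array([nan, nan, nan]), [nan, nan])) (np.float64(285.6707875513066), np.float64(191.04501611958335)) (np.float64(243.61431001850906), np.float64(164.38644874573674))h.py:27: RuntimeWarning: Mean of empty slice.
  return u[k].mean(),v[k].mean(),k.sum()
  ret = ret.dtype.type(ret / rcount)
```

View pics/m5.png

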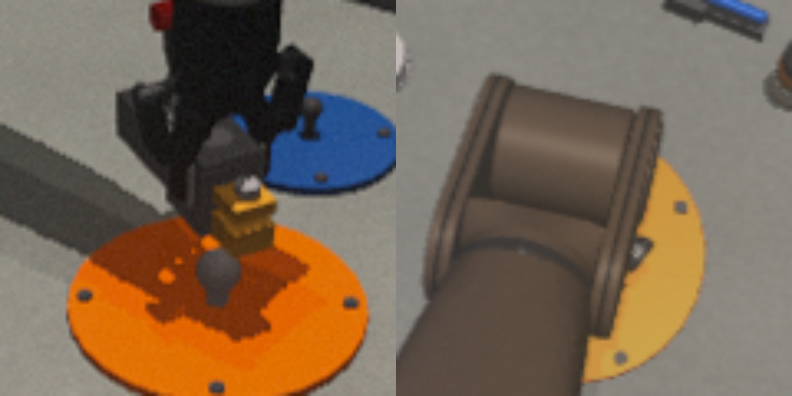

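Left (scene): the coupler hangs held, with the brass cap at scene pixel (295.5,166.7) and the knob still up at (269,114). In the top view it is hidden by the arm. I locate it from the scene cap using depth and the known jaw line, and check tilt.

```bash
python3 -c "
from h import *
a=look('scene');X=cloud(a);s=ctrl.get_state();tcp=s['eef_pos'];T=R.from_quat(s['tcp_rot']).as_matrix()
hx=-T[:2,0];hy=np.array([-hx[1],hx[0]]);print('heading',np.degrees(np.arctan2(*hx[::-1])))
hs=cv2.cvtColor(a['img'],cv2.COLOR_RGB2HSV)
loc=lambda P:np.c_[(P[:,:2]-tcp[:2])@np.c_[hx,hy],P[:,2]-tcp[2]]*1000
print('cap depth',loc(X[165:169,294:298].reshape(-1,3)).mean(0))
o,d=ray(a,295.5,166.7)
# intersect with vertical jaw midplane (lateral=0)
n=np.r_[hy,0];t=((np.r_[tcp])-o)@n/(d@n);print('cap on midplane',loc((o+t*d)[None]))
m=(hs[...,0]>13)&(hs[...,0]<26)&(hs[...,1]>150)&(X[...,2]>.07);m[:150]=0;m[:,:275]=0;m[:,315:]=0
Q=loc(X[m]);print('brass n',len(Q),Q.min(0),Q.max(0));
top=Q[Q[:,2]>np.percentile(Q[:,2],70)];print('top z vs fwd slope',np.polyfit(top[:,0],top[:,2],1))
g=(hs[...,1]<70)&(X[...,2]>.07)&(X[...,2]<.2);v,u=np.nonzero(g);k=(u>255)&(u<300)&(v>135)&(v<182);G=loc(X[v[k],u[k]])
print('dark low z',np.percentile(G[:,2],[1,3,5]),len(G))
for f in range(-140,60,20):
  q=G[(G[:,0]>f)&(G[:,0]<f+20)]
  if len(q)>5: print(f,len(q),np.percentile(q[:,2],[3,97]).round(1),np.median(q[:,1]).round(1))
"
```

```text
heading -35.84465021761275
cap depth [44.49770283 -1.72383817 32.83865776]
cap on midplane [[4.17743306e+01 9.53472481e-14 3.00972173e+01]]
brass n 318 [   5.48460722 -470.64006727  -45.51026697] [798.04364341  36.53883113 628.81025129]
top z vs fwd slope [  0.79747172 -10.28569852]
dark low z [-18.24896977 -15.18663488 -12.72943802] 1008
-140 41 [-17.7  20.7] -19.0
-120 51 [-18.7  21.1] -19.7
-100 29 [-18.3  19.7] -19.9
-80 19 [-18.3  -4.5] -20.2
-60 18 [-19.6  49.5] -20.3
-40 35 [-18.1  45.5] -26.3
-20 165 [-12.1  80.1] -28.3
0 572 [-7.3 81.7] -22.8
20 54 [ 1.5 45.3] -3.7
40 24 [29.7 35.2] -3.6
```

```bash
python3 -c "
from h import *
a=look('scene');X=cloud(a);s=ctrl.get_state();tcp=s['eef_pos'];T=R.from_quat(s['tcp_rot']).as_matrix()
hx=-T[:2,0];hy=np.array([-hx[1],hx[0]])
L=np.dstack([(X[...,:2]-tcp[:2])@np.c_[hx,hy],X[...,2:]-tcp[2]])*1000
m=(abs(L[...,1])<40)&(L[...,2]>-25)&(L[...,2]<45)&(abs(L[...,0])<170)&(X[...,2]>.07)
P=L[m];t=P[(abs(P[:,1]+19)<4)&(P[:,2]<15)];print('tongue side fwd',np.percentile(t[:,0],[0,1,2,5,10]),len(t))
f=P[(P[:,1]>-15)&(P[:,1]<18)&(P[:,0]>20)];print('front fwd',np.percentile(f[:,0],[50,80,90,95,98,100]),len(f))
r=P[(P[:,1]<-22)&(P[:,2]<20)];print('housing side fwd',np.percentile(r[:,0],[1,5,50,95,99]),np.median(r[:,1]),len(r))
b=np.array([.5547,-.0009]);print('ball rel',(b-tcp[:2])@np.c_[hx,hy]*1000)
"
```

```text
tongue side fwd [-137.93529672 -137.0061035  -136.50172746 -134.80190783 -126.95206899] 234
front fwd [50.17924459 53.34232796 54.02191999 54.84424341 55.5265625  57.06085642] 281
housing side fwd [-106.56437367  -37.0360999     7.33952396   20.04282035   21.13593191] -27.36060715198896 132
ball rel [-4.65483958  3.36720942]
```

Underside level (no tilt). The tongue end, front and housing edges put coupler_grip about 6 mm behind the TCP, and the ball is about 2 mm ahead and 3.5 mm to the left of coupler_grip. I correct and lower until the ball just enters.

```bash
python3 -m pendant '[{"dx":-0.2,"dy":0.35,"dz":0,"twist":0},{"dx":-0.2,"dy":0.35,"dz":1.5,"twist":0},{"dx":-0.2,"dy":0.35,"dz":3,"twist":0},{"dx":-0.2,"dy":0.35,"dz":3.5,"twist":0},{"dx":-0.2,"dy":0.35,"dz":4,"twist":0},{"dx":-0.2,"dy":0.35,"dz":4.5,"twist":0},{"dx":-0.2,"dy":0.35,"dz":5,"twist":0},{"dx":-0.2,"dy":0.35,"dz":5,"twist":0}]'; python3 -c "
from h import *
s=ctrl.get_state();print(s['contact_force'],s['wrist_torque'])"
```

```text
time: 10.85
eef_pos: [0.5601, -0.0038, 0.0659]
tcp_rot: [0.307, 0.952, -0.0, -0.0]
contact_force: [0.3, -0.3, -7.6]
opening: 0.597
finger_force: 116.9
[ 0.313893   -0.3116042  -7.56685571] [-0.00811943  0.01575859 -0.02592696]
```

The ball is entering freely, with only the part's weight on the wrist. I continue down slowly to the disc.

```bash
python3 -m pendant '[{"dx":0,"dy":0,"dz":0.7,"twist":0},{"dx":0,"dy":0,"dz":1.4,"twist":0},{"dx":0,"dy":0,"dz":2.1,"twist":0},{"dx":0,"dy":0,"dz":2.7,"twist":0},{"dx":0,"dy":0,"dz":3.2,"twist":0},{"dx":0,"dy":0,"dz":3.5,"twist":0},{"dx":0,"dy":0,"dz":3.5,"twist":0}]';  python3 -m pendant '[{"dx":0,"dy":0,"dz":0.1,"twist":0},{"dx":0,"dy":0,"dz":0.2,"twist":0},{"dx":0,"dy":0,"dz":0.2,"twist":0}]'
```

```text
time: 11.72
eef_pos: [0.5603, -0.0038, 0.0311]
tcp_rot: [0.307, 0.952, -0.0, -0.0]
contact_force: [0.5, -0.3, -7.7]
opening: 0.593
finger_force: 116.9
time: 12.1
eef_pos: [0.5604, -0.0038, 0.0294]
tcp_rot: [0.307, 0.952, -0.0, 0.0]
contact_force: [-0.5, -0.8, -7.9]
opening: 0.602
finger_force: 116.9
```

```bash
python3 -m pendant '[{"dx":0,"dy":0,"dz":0.1,"twist":0},{"dx":0,"dy":0,"dz":0.2,"twist":0},{"dx":0,"dy":0,"dz":0.2,"twist":0}]'; python3 -m pendant '[{"dx":0,"dy":0,"dz":0.1,"twist":0},{"dx":0,"dy":0,"dz":0.1,"twist":0}]'
```

```text
time: 12.48
eef_pos: [0.5606, -0.0038, 0.0285]
tcp_rot: [0.307, 0.952, -0.0, -0.0]
contact_force: [-5.9, 0.4, 1.9]
opening: 0.594
finger_force: 117.7
time: 12.72
eef_pos: [0.5606, -0.0038, 0.0285]
tcp_rot: [0.307, 0.952, -0.0, -0.001]
contact_force: [-7.5, 2.1, 8.1]
opening: 0.593
finger_force: 118.4
```

Seated at the expected height (contact at TCP z 0.0285). I release and rise.

```bash
python3 -m pendant '[{"dx":0,"dy":0,"dz":0,"twist":0},{"dx":0,"dy":0,"dz":0,"twist":0},{"dx":0,"dy":0,"dz":0,"twist":0},{"dx":0,"dy":0,"dz":0,"twist":0}]' 100; python3 -m pendant '[{"dx":0,"dy":0,"dz":-2,"twist":0},{"dx":0,"dy":0,"dz":-6,"twist":0},{"dx":0,"dy":0,"dz":-11,"twist":0},{"dx":0,"dy":0,"dz":-16,"twist":0},{"dx":0,"dy":-5,"dz":-18,"twist":0},{"dx":0,"dy":-10,"dz":-18,"twist":0},{"dx":0,"dy":-16,"dz":-18,"twist":0},{"dx":0,"dy":-22,"dz":-18,"twist":0},{"dx":0,"dy":-22,"dz":-18,"twist":0}]' 100; python3 -c "
from h import *
a=look('scene');b=look('top');X=cloud(a)
g=np.array([.555,-.001,.04]);h=np.radians(-36);k=g+[-.079*np.cos(h),-.079*np.sin(h),.1];print(k)
print(knob(a,b,k))
go(k,54)
im=np.hstack([cv2.resize(a['img'][110:230,220:340],None,fx=3.3,fy=3.3),cv2.resize(b['img'][90:210,190:310],None,fx=3.3,fy=3.3)])
cv2.imwrite('pics/m6.png',im[:,:,::-1])"
```

```text
time: 13.22
eef_pos: [0.5607, -0.0039, 0.0264]
tcp_rot: [0.307, 0.952, 0.0, 0.0]
contact_force: [-0.5, 0.0, -0.2]
opening: 0.997
finger_force: 0.0
time: 14.35
eef_pos: [0.4302, -0.1851, 0.2079]
tcp_rot: [0.31, 0.951, -0.001, 0.001]
contact_force: [0.7, 0.1, -0.0]
opening: 0.995
finger_force: 0.0
[0.49108766 0.04543503 0.14      ]
((np.float64(273.15686274509807), np.float64(143.0), np.int64(51)), (np.float64(224.2), np.float64(181.93333333333334), np.int64(15)), (array([0.48984923, 0.04694503, 0.14098933]), [2.7, 2.7]))
t 14.45 dx dy dz cm [ 8.59 21.95  8.62] twist 0.1 | tcp [ 0.4318 -0.1828  0.2076] q [-0.62 -0.16  2.09  0.    1.21 -1.56] F [-0.3  0.4 -0.1] open 0.999
```

View pics/m6.png

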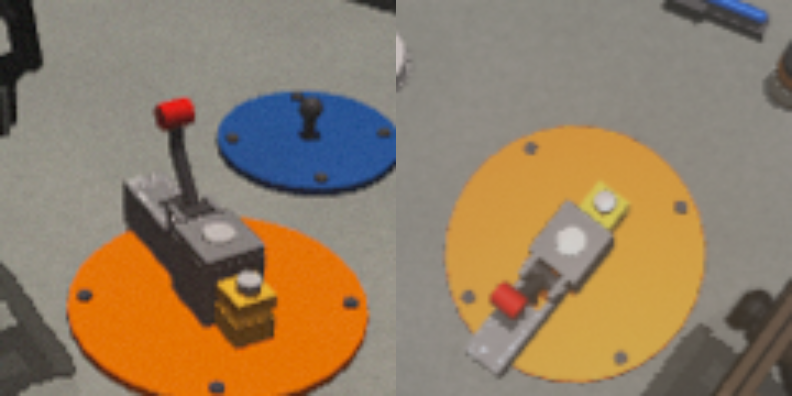

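The coupler stands flat on the orange base with the lever up. The knob is at scene (272.9,144.2) and top (223.9,180.9), and the housing cap in the crop is at (568,240). I refine the knob position and pinch it.

```bash
python3 -c "
from h import *
a=look('scene');b=look('top')
f=lambda u,v,o:((u-o[0])/3.3+o[1],v/3.3+o[2])
A=lambda u,v:f(u,v,(0,220,110));B=lambda u,v:f(u,v,(396,190,90))
k=tri((a,b),(A(174.5,113),B(508,300)));c=tri((a,b),(A(219,232),B(570,241)));r=tri((a,b),(A(250,281),B(604,203)))
print(k,c,r)
hd=np.degrees(np.arctan2(*(r[0]-k[0])[:2][::-1]));print('heading',hd)
P=k[0];go(P,90+hd)
go([P[0],P[1],.23],90+hd)
"
```

```text
(array([0.49125066, 0.04699306, 0.13800725]), [0.7, 0.7]) (array([0.55293445, 0.0016996 , 0.07262269]), [0.9, 0.9]) (array([ 0.59131629, -0.02604227,  0.05726283]), [1.8, 1.8])
heading -36.124744242638826
t 14.55 dx dy dz cm [ 8.58 21.99  8.77] twist 0.4 | tcp [ 0.4324 -0.1816  0.207 ] q [-0.61 -0.16  2.09  0.    1.21 -1.56] F [ 0.7 -0.3  0.6] open 0.999
t 14.55 dx dy dz cm [ 8.57 22.   -0.43] twist 0.4 | tcp [ 0.4324 -0.1816  0.207 ] q [-0.61 -0.16  2.09  0.    1.21 -1.56] F [ 0.7 -0.3  0.6] open 0.999
```

```bash
python3 -m pendant '[{"dx":2,"dy":5,"dz":0,"twist":0},{"dx":4,"dy":10,"dz":0,"twist":0},{"dx":6.5,"dy":15.5,"dz":0,"twist":0},{"dx":8.6,"dy":21,"dz":0,"twist":0},{"dx":8.6,"dy":22,"dz":0,"twist":0},{"dx":8.6,"dy":22,"dz":0,"twist":0},{"dx":8.6,"dy":22,"dz":0,"twist":0}]' 55; python3 -c "
from h import *
go([.4913,.047,.138],53.9)"
```

```text
time: 15.42
eef_pos: [0.4906, 0.046, 0.2062]
tcp_rot: [0.307, 0.952, -0.0, -0.0]
contact_force: [-0.8, -0.0, -0.3]
opening: 0.552
finger_force: 0.0
t 15.43 dx dy dz cm [-0.    0.13  8.69] twist 0.3 | tcp [0.4906 0.046  0.2062] q [-0.11 -0.1   2.04 -0.    1.2  -1.06] F [-0.8 -0.  -0.3] open 0.552
```

```bash
python3 -m pendant '[{"dx":0,"dy":0.1,"dz":3,"twist":0},{"dx":0,"dy":0.1,"dz":6,"twist":0},{"dx":0,"dy":0.1,"dz":8.4,"twist":0},{"dx":0,"dy":0.1,"dz":8.4,"twist":0}]' 55; python3 -m pendant '[{"dx":0,"dy":0,"dz":0,"twist":0},{"dx":0,"dy":0,"dz":0,"twist":0},{"dx":0,"dy":0,"dz":0,"twist":0},{"dx":0,"dy":0,"dz":0,"twist":0}]' 10 60; python3 -c "
from h import *
s=ctrl.get_state()
for t0 in(.85,):
  for th in np.linspace(t0,0,10): print(th.round(2),(8.2*(np.cos(.197+th)-np.cos(.197+t0))).round(2),(8.2*(np.sin(.197+t0)-np.sin(.197+th))).round(2))
"
```

```text
time: 15.92
eef_pos: [0.4895, 0.0462, 0.1203]
tcp_rot: [0.308, 0.951, -0.001, -0.002]
contact_force: [-0.9, -0.9, -0.1]
opening: 0.551
finger_force: 0.0
time: 16.42
eef_pos: [0.4915, 0.0472, 0.1233]
tcp_rot: [0.307, 0.952, 0.0, 0.0]
contact_force: [-2.4, -1.3, 3.4]
opening: 0.293
finger_force: 62.0
0.85 0.0 0.0
0.76 0.65 0.42
0.66 1.26 0.9
0.57 1.82 1.43
0.47 2.33 2.01
0.38 2.78 2.64
0.28 3.17 3.31
0.19 3.5 4.01
0.09 3.75 4.74
0.0 3.94 5.5
```

Pinched. I swing the lever down along the arc (about 4.1 cm back, 5.6 cm down).

```bash
python3 -m pendant '[{"dx":0.4,"dy":0,"dz":0.2,"twist":0},{"dx":0.9,"dy":0,"dz":0.6,"twist":0},{"dx":1.5,"dy":0,"dz":1.1,"twist":0},{"dx":2.1,"dy":0,"dz":1.6,"twist":0},{"dx":2.6,"dy":0,"dz":2.2,"twist":0},{"dx":3.0,"dy":0,"dz":2.8,"twist":0},{"dx":3.4,"dy":0,"dz":3.5,"twist":0},{"dx":3.7,"dy":0,"dz":4.2,"twist":0},{"dx":3.9,"dy":0,"dz":4.8,"twist":0},{"dx":3.9,"dy":0,"dz":4.8,"twist":0}]'; python3 -m pendant '[{"dx":0.1,"dy":0,"dz":0.3,"twist":0},{"dx":0.1,"dy":0,"dz":0.6,"twist":0},{"dx":0.1,"dy":0,"dz":0.8,"twist":0},{"dx":0.1,"dy":0,"dz":0.8,"twist":0}]'
```

```text
time: 17.68
eef_pos: [0.4595, 0.07, 0.0737]
tcp_rot: [0.307, 0.952, -0.0, -0.0]
contact_force: [1.6, -0.2, -0.9]
opening: 0.291
finger_force: 61.3
time: 18.18
eef_pos: [0.4585, 0.0709, 0.0674]
tcp_rot: [0.307, 0.952, -0.0, -0.001]
contact_force: [-4.1, 0.7, 9.9]
opening: 0.29
finger_force: 62.7
```

```bash
python3 -m pendant '[{"dx":0,"dy":0,"dz":0.2,"twist":0},{"dx":0,"dy":0,"dz":0.4,"twist":0},{"dx":0,"dy":0,"dz":0.4,"twist":0}]'; python3 -m pendant '[{"dx":0,"dy":0,"dz":-0.4,"twist":0},{"dx":0,"dy":0,"dz":-0.4,"twist":0},{"dx":0,"dy":0,"dz":-0.4,"twist":0},{"dx":0,"dy":0,"dz":-0.4,"twist":0}]' 55; python3 -m pendant '[{"dx":0,"dy":0,"dz":-2,"twist":0},{"dx":0,"dy":0,"dz":-5,"twist":0},{"dx":0,"dy":0,"dz":-9,"twist":0},{"dx":0,"dy":0,"dz":-9,"twist":0}]'
```

```text
time: 18.55
eef_pos: [0.4585, 0.0713, 0.066]
tcp_rot: [0.307, 0.952, -0.0, -0.003]
contact_force: [-13.6, 2.7, 26.3]
opening: 0.292
finger_force: 65.0
time: 19.05
eef_pos: [0.4584, 0.0707, 0.0657]
tcp_rot: [0.307, 0.952, -0.0, -0.001]
contact_force: [0.6, -0.2, -0.5]
opening: 0.551
finger_force: 0.0
time: 19.55
eef_pos: [0.4613, 0.0705, 0.1597]
tcp_rot: [0.307, 0.952, 0.001, 0.004]
contact_force: [-0.2, -0.9, 0.2]
opening: 0.549
finger_force: 0.0
```

It reached the stop under 26 N. I press once more from above with shut fingers to make sure it is fully down, then step aside and check.

```bash
python3 -m pendant '[{"dx":0,"dy":0,"dz":0,"twist":0},{"dx":0,"dy":0,"dz":0,"twist":0},{"dx":0,"dy":0,"dz":3,"twist":0},{"dx":0,"dy":0,"dz":5.5,"twist":0},{"dx":0,"dy":0,"dz":6,"twist":0},{"dx":0,"dy":0,"dz":6.4,"twist":0},{"dx":0,"dy":0,"dz":6.6,"twist":0},{"dx":0,"dy":0,"dz":6.6,"twist":0}]' 0 40
```

```text
time: 20.55
eef_pos: [0.4613, 0.0694, 0.094]
tcp_rot: [0.307, 0.952, -0.001, 0.002]
contact_force: [-3.4, -3.8, 13.1]
opening: -0.002
finger_force: 6.7
```

```bash
python3 -m pendant '[{"dx":0,"dy":0,"dz":0.2,"twist":0},{"dx":0,"dy":0,"dz":0.3,"twist":0},{"dx":0,"dy":0,"dz":0.3,"twist":0},{"dx":0,"dy":0,"dz":-3,"twist":0},{"dx":0,"dy":0,"dz":-8,"twist":0},{"dx":0,"dy":-5,"dz":-11,"twist":0},{"dx":0,"dy":-11,"dz":-11,"twist":0},{"dx":0,"dy":-17,"dz":-11,"twist":0},{"dx":0,"dy":-22,"dz":-11,"twist":0},{"dx":0,"dy":-22,"dz":-11,"twist":0}]'; python3 -c "
from h import *
a=look('scene');b=look('top')
print(knob(a,b,[.459,.07,.084]))
im=np.hstack([cv2.resize(a['img'][110:230,220:340],None,fx=3.3,fy=3.3),cv2.resize(b['img'][90:210,190:310],None,fx=3.3,fy=3.3)])
cv2.imwrite('pics/m7.png',im[:,:,::-1])"
```

```text
time: 21.8
eef_pos: [0.3289, -0.1101, 0.2007]
tcp_rot: [0.311, 0.951, -0.0, 0.001]
contact_force: [1.0, 0.5, 0.3]
opening: -0.001
finger_force: 0.0
((np.float64(265.80434782608694), np.float64(153.52173913043478), np.int64(46)), (np.float64(216.74285714285713), np.float64(195.28571428571428), np.int64(35)), (array([0.45774832, 0.07103882, 0.08624462]), [1.7, 1.7]))
```

View pics/m7.png

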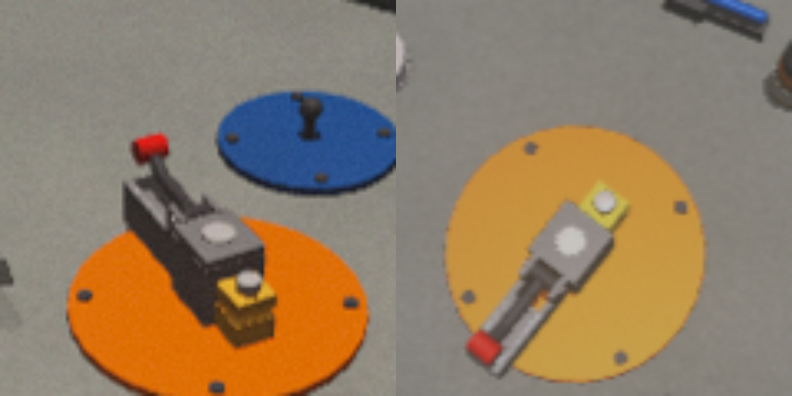

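The coupler sits flat on the orange base. The knob, at crop (150,148) and (484,347), is 118 mm behind the cap and at z 0.086 (0.084 expected), so the lever is fully down. The robot touches nothing.

```bash
python3 -c "
from plant import ctrl
print(ctrl.sign_off())"
```

```text
the job is handed in; nothing more can be done
None
```

The grey coupler stands flat on the orange base's ball with its lever pressed fully down; the robot has let go and the job is handed in at about 22 s.

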